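# Slide the shut-off box cover aside and push the marked valve shut

## Task

Shut the marked air valve in the grey shut-off box on the bench: push the box's cover by its rib fully aside to the right, up against the end stop, then push the valve lever that ends in a round disc clockwise until it is fully shut against its stop. Use only the fingertips or the outside of the fingers; do not pick up or lift anything. Leave the plain straight lever and the loose things round the box where they are.

Things in the scene. Friction and masses are not known exactly. Their poses are not given: they have to be found in the camera images.
- shutoff_box: Grey sheet-steel box fixed to the bench, 170 (x) x 450 (y, its length) x 95 high, turned up to 0.2 rad. Origin: centre of its underside; x away from the robot, y to the robot's left along its length, z up. Left (+y) half: open well with two valves; right half: closed by a flat deck. Walls rise 10 above deck and ledges, guide the cover at its sides and stop it at both ends (inner faces y -220 and +220). Lengths in mm.
- well (a point): Centre of the mouth of the well, 85 above the bench. The well is 122 (x) x 216 (y), its floor 6 above the bench. Ledges at z 85, level with the deck, run along both long sides of the box and carry the cover. Axes as the box's. Lengths in mm.
- deck (a point): Centre of the fixed deck's top on the right half, 85 above the bench: the cover slides over here. Axes as the box's. Lengths in mm.
- cover: Loose dark steel plate, 156 (x) x 214 (y) x 6, 0.3 to 0.6 kg, flat on the ledges with 2 play each side. Origin: centre of its underside, 85 above the bench; axes as the box's. At the start it hides the well, origin at about y +108 in the box's frame; against the right end stop it is at y -113. Only friction holds it (about 2 to 6 N to slide). Lengths in mm.
- cover_rib (a point): Middle of the top edge of the cover's cross rib: 80 long (x), 10 thick (y), 18 high above the plate, at the cover's centre; this point is 24 above the cover's origin. Push on the rib's left (+y) flank. Lengths in mm.
- disc_lever (a joint): Angle (rad) of the marked lever, the one ending in a round disc. 0 = open, pointing to the box's front (-x of the box, to the robot). Grows as it turns clockwise seen from above, free end from the front to the box's left (+y); 1.571 = fully shut at a hard stop, pointing to +y of the box. Starts at 0 to 0.2, stays where left (about 3 N at the disc; no spring).
- disc_lever_axis (a point): Pivot of the marked lever at its mid height, 66 above the bench, in the well at x +20, y +68 or +152 in the box's frame (the plain lever has the other place). Axes as the box's. Lengths in mm.
- disc_lever_tip (a point): Centre of the steel disc (28 diameter, 12 thick, 60 to 72 above the bench) ending the marked lever, 40 from the pivot. A bar 12 wide, 10 thick joins it to the pivot. Below the levers pipes and nuts reach to 48 above the bench. Lengths in mm.
- plain_lever (a joint): Angle (rad) of the other lever, a straight bar without disc: same meaning and start as disc_lever. To be left as it is.
- plain_lever_axis (a point): Pivot of the plain lever, as for the marked one. Lengths in mm.
- plain_lever_tip (a point): Point on the plain lever 40 from its pivot; its bar is 12 wide, 10 thick (61 to 71 above the bench), and ends 50 from the pivot. Lengths in mm.
- by_marker_0: Bystander: black-and-white marker pen, 12x132x13, lying in front of the box (mm). Origin: centre of its underside. Loose; to be left alone.
- by_epoxy_resin: Bystander: white squeeze bottle with pointed cap, 22x22x78, standing in front of the box (mm). Origin: centre of its underside. Loose; to be left alone.
- by_block_magnet: Bystander: red block magnet with bright ends, 25x50x20, left of the box (mm). Origin: centre of its underside. Loose; to be left alone.
- by_sanding_block: Bystander: wooden sanding block, 62x112x36, left of the box (mm). Origin: centre of its underside. Loose; to be left alone.
- by_spanner: Bystander: double-ended spanner, 30x193x6, lying behind the box (mm). Origin: centre of its underside. Loose; to be left alone.
- by_stone_grey: Bystander: grey sharpening stone, 45x100x30, lying behind the box (mm). Origin: centre of its underside. Loose; to be left alone.

How it is judged:
By the outcome, as a careful person would: the job done as asked, in the order asked, and still so for the second after the job is handed in, with the robot touching nothing.
It also fails if it takes over 50 s, if anything falls off the work surface, if the arm or the gripper's body presses on something with over 40 N, if the wrist force passes 120 N, or if a joint passes its speed limit or range.

## Robot

A 6-joint arm with a two-finger parallel gripper is mounted at the origin on a cart in front of the work surface, level with it; the furniture and walls round the work are solid. World frame = base frame: x ahead of the robot, y to its left, z up, the work surface at z = 0. Lengths are in m, angles in rad, forces in N, time in s.
With the tool pointing down it reaches from about 0.25 to 0.725 m from the base axis. Payload 4 kg.
Tool frame: the origin (TCP) lies at the very end of the fingers, on their centre line; the grasp point (between the pads) lies 19 mm behind it (bot.pinch_z is the distance from the TCP to the grasp point, in m); z points along the fingers, x is the direction in which the jaws open and shut, and the axes are right-handed (so a half turn about z gives the same grasp; the last joint's range is limited). The gripper opens to 85 mm and grips with 20 to 120 N. Pads are 22 mm wide; open, the fingers measure 114 mm over their backs; the gripper's body (76 mm by 85 mm) begins 54 mm behind the grasp point. The pads swing forward as they close: fully open they stand 13 mm farther back than shut.
Start: joints at [1.266, 0.241, 0.005, 1.335, 0, 1.571], TCP at [0.15, 0.477, 0.231] pointing down, gripper open.
Joint ranges: [-2.72, 2.72], [-1.05, 1.87], [-1.09, 1.28], [-1.99, 2.15], [-1.42, 1.44], [-3.14, 3.14]. Speed limits (rad/s): [2.79, 2.79, 3.14, 3.14, 3.14, 3.14].

## Interface

Orientations are given as a unit quaternion [x, y, z, w].
In Python, from workcell import bot gives the robot as it stands. The module is installed in compiled form; this text tells all that it offers.
- The arm moves only by the shell command python3 -m inch 'ROWS'. ROWS is JSON, a list of rows, each a list of 7 numbers: the shift along the tool's x, y, z scaled (see below), then the turn, a rotation vector about the tool's x, y, z scaled (see below), then the gripper command: -1 is fully open, 1 is shut, values between are in proportion. In form: [[x, y, z, wx, wy, wz, gripper], ...]. A call has exactly 8 rows; each row shifts and turns the commanded pose from where the row before left it, along the tool's axes as they then stand; what a row does not reach is not made up. The controller multiplies each number of a shift by 2.5 cm and each number of a turn by 180 degrees. A row lasts 1/10 s, in which the tool goes at most 50 mm and 8.59 degrees, less where a joint would pass 70% of its speed; a pose out of reach is approached as far as the arm can. A call with a number of a shift or a turn outside -1 to 1 is refused whole. A call with a gripper value outside its range is refused whole. The fingers move at their own pace and stop on an object; the grip force is fixed at half the most. Time passes only in rows, so rows that do not move let the fingers close, or fill a call up. It gives the time, the measured TCP pose, the force and the opening at its end, in the units of the state.
- bot.get_obs(): the state, without advancing time (a new reading comes with each control period).
- bot.camera(name): name is "scene" or "top" or "wrist"; returns (picture, depth): 384x512x3 uint8, blue, green, red; 384x512 float32, m along the optical axis (not along the pixel's ray), 0 where there is no reading.
- bot.get_calibration(name): a dict with "vfov" (degrees; the focal length in pixels is half the picture's height over the tangent of half this angle, whatever the lens; pixels are square), "cx", "cy" (the principal point, pixels), "R" (3x3) and "t" (3): a world point X has camera coordinates R X + t. Camera axes: x right, y down, z forward; pixel columns grow to the right and rows downward; lengths in m; the calibration is good to about 2 mm. A picture is of the moment at which its call begins: read the wrist's pose just before it. get_calibration takes no time and is no camera call; for the wrist camera it gives the pose at the moment of the call.
- bot.job_done(): hands the job in, once; it reports no verdict.
The state is a dict: "clock": time; "joint_pos": joint angles; "joint_vel": joint speeds; "tau": joint torques, N m; "eef_pos": TCP position; "tool_rot": TCP orientation; "ft_force": force on the tool from outside, world axes, zero at the start; "ft_torque": the same for the moment, N m; "grip_width": finger opening in m.
Only numpy, scipy, OpenCV 4.12 (cv2) and the standard library are available. Lean on these libraries where they do the work, as an engineer would, in place of code of your own. Each camera call takes 0.05 s, during which the arm holds its last target.

## Working session

There is one attempt and no reset: what is moved stays moved. The work goes in short steps, Python scripts to look and compute and a shell command to move; the robot and the scene stay as the last step left them, time stands still between calls to the robot, and variables do not carry over. Pictures are saved under pics/ and viewed, and the job is handed in when it is done.

```bash
mkdir -p pics; python3 - <<'E'
from workcell import bot
import cv2,numpy as np
o=bot.get_obs();print({k:np.round(v,3).tolist() for k,v in o.items()})
for n in("scene","top"):
    p,d=bot.camera(n);cv2.imwrite(f"pics/{n}0.png",p);np.save(f"pics/{n}0.npy",d)
    c=bot.get_calibration(n);print(n,c)
E
```

```text
{'clock': 0.0, 'joint_pos': [1.266, 0.241, 0.004, 1.335, -0.0, 1.571], 'joint_vel': [-0.002, 0.001, 0.0, -0.0, -0.001, -0.0], 'tau': [0.0, -37.232, 25.241, 0.017, 0.0, 0.0], 'eef_pos': [0.15, 0.476, 0.23], 'tool_rot': [0.806, 0.592, -0.001, 0.001], 'ft_force': [0.008, -0.099, 0.131], 'ft_torque': [-0.013, -0.017, 0.016], 'grip_width': 0.085}
scene {'vfov': 48.1000865903875, 'cx': 256.2730442818906, 'cy': 192.81639135465326, 'R': array([[ 0.87915864, -0.47649535,  0.00568076],
       [-0.32597619, -0.61005304, -0.72220136],
       [ 0.34759115,  0.63307777, -0.69165954]]), 't': array([-0.4394952 ,  0.28569813,  0.77881335])}
top {'vfov': 42.16365840549542, 'cx': 263.32096136403413, 'cy': 187.6428244854827, 'R': array([[ 0.01770634, -0.99927517,  0.03369882],
       [-0.98421688, -0.02335521, -0.17541856],
       [ 0.17607845, -0.03006093, -0.98391703]]), 't': array([0.05793732, 0.52864586, 1.11625042])}
```

View pics/top0.png

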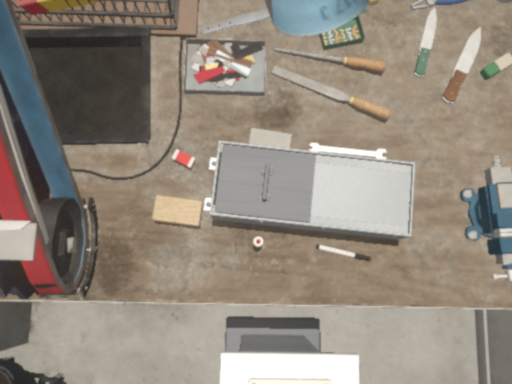

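View pics/scene0.png

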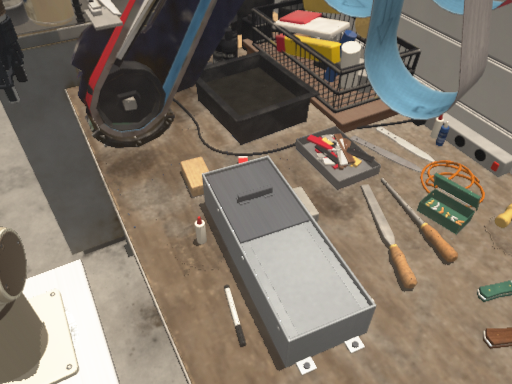

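```bash
cat > h.py <<'E'
from workcell import bot
import cv2,numpy as np
def K(c):
    f=192/np.tan(np.radians(c['vfov']/2)); return f,c['cx'],c['cy']
def proj(c,X):
    f,cx,cy=K(c);p=np.asarray(c['R'])@np.asarray(X)+c['t'];return np.array([cx+f*p[0]/p[2],cy+f*p[1]/p[2]])
def onz(c,uv,z):
    f,cx,cy=K(c);R=np.asarray(c['R']);r=R.T@np.array([(uv[0]-cx)/f,(uv[1]-cy)/f,1]);C=-R.T@c['t']
    return C+r*(z-C[2])/r[2]
E
python3 - <<'E'
from h import *
p=cv2.imread('pics/top0.png');c=bot.get_calibration('top')
print(proj(c,[0.15,0.477,0.23]),proj(c,[0,0,0]))
cv2.imwrite('pics/topc.png',cv2.resize(p[130:270,195:425],None,fx=3.4,fy=3.4,interpolation=cv2.INTER_CUBIC))
E
```

```text
[ 37.87322242 369.59033048] [289.17149904 423.51462641]
```

View pics/topc.png

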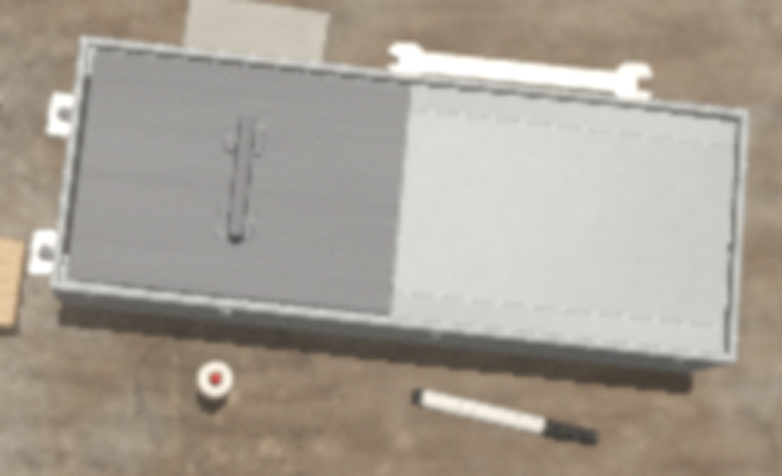

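The top view shows the box with outer top corners at crop (82,38), (746,110), (735,360), (54,290). The rib runs from (247,118) to (235,240), and the bottle is at (215,380) in front.

```bash
python3 - <<'E'
from h import *
c=bot.get_calibration('top')
g=lambda u,v,z:onz(c,(195+u/3.4,130+v/3.4),z)
P=[g(*q,.095) for q in((82,38),(746,110),(735,360),(54,290))]
for p in P:print(p.round(4))
m=np.mean(P,0);print('centre',m.round(4))
for a,b in((0,1),(3,2),(0,3),(1,2)):
    d=P[b]-P[a];print(np.linalg.norm(d).round(4),np.degrees(np.arctan2(d[1],d[0])).round(2))
for q in((247,118),(235,240)):print('rib',g(*q,.109).round(4))
print('plate edge',g(400,200,.091),'bottle',g(215,380,.078))
E
```

```text
[0.623  0.1723 0.095 ]
[ 0.5852 -0.2727  0.095 ]
[ 0.4177 -0.2594  0.095 ]
[0.4539 0.1848 0.095 ]
centre [ 0.5199 -0.0437  0.095 ]
0.4467 -94.85
0.4457 -94.66
0.1695 175.78
0.168 175.47
rib [0.568  0.0621 0.109 ]
rib [0.4872 0.0685 0.109 ]
plate edge [ 0.51917372 -0.04069188  0.091     ] bottle [0.39907851 0.07899714 0.078     ]
```

```bash
python3 -m inch '[[-0.5,0.4,0,0,0,0,1],[-1,0.8,0,0,0,0,1],[-1,0.8,0,0,0,0,1],[-1,0.8,0,0,0,0,1],[-1,0.8,0,0,0,0,1],[-1,0.8,0,0,0,0,1],[-1,0.8,0,0,0,0,1],[-1,0.8,0,0,0,0,1]]'; python3 -m inch '[[0,0,0,0,0,0.045,1],[0,0,0,0,0,0.045,1],[0,0,0,0,0,0.045,1],[0,0,0,0,0,0.045,1],[0,0,0,0,0,0.045,1],[0,0,0,0,0,0.045,1],[0,0,0,0,0,0.045,1],[0,0,0,0,0,0.045,1]]'
```

```text
clock: 0.9
eef_pos: [0.2369, 0.2517, 0.231]
tool_rot: [0.806, 0.592, -0.0, 0.0]
ft_force: [0.4, -0.3, -0.2]
grip_width: -0.0
clock: 1.7
eef_pos: [0.2366, 0.2528, 0.2309]
tool_rot: [0.998, 0.065, -0.0, 0.0]
ft_force: [0.1, 0.1, 0.2]
grip_width: 0.0
```

```bash
python3 -m inch '[[0,0,0,0,0,0.0335,1],[0,0,0,0,0,0.0335,1],[0.5,0.3,0,0,0,0,1],[1,0.4,0,0,0,0,1],[1,0.4,0,0,0,0,1],[1,0.4,0,0,0,0,1],[1,0.4,0,0,0,0,1],[1,0.4,0,0,0,0,1]]'; python3 -m inch '[[1,0.4,0,0,0,0,1],[1,0.4,0,0,0,0,1],[1,0.4,0,0,0,0,1],[1,0.4,0,0,0,0,1],[1,0.4,0,0,0,0,1],[1,0.4,0,0,0,0,1],[0.74,0.22,0,0,0,0,1],[0,0,0,0,0,0,1]]'
cat >> h.py <<'E'
C0=np.array([0.520,-0.0437]);PSI=-0.081
def box(X):
    d=np.asarray(X)[:2]-C0;c,s=np.cos(PSI),np.sin(PSI);return np.array([c*d[0]+s*d[1],-s*d[0]+c*d[1]])
def world(b):
    c,s=np.cos(PSI),np.sin(PSI);return C0+np.array([c*b[0]-s*b[1],s*b[0]+c*b[1]])
def st():
    o=bot.get_obs();e=o['eef_pos'];q=o['tool_rot'];print('box',box(e).round(4),'z',round(e[2],4),'yaw',np.round(2*np.arctan2(q[1],q[0]),4),'F',np.round(o['ft_force'],1),'t',o['clock'])
E
python3 - <<'E'
from h import *
st()
p,d=bot.camera('top');cv2.imwrite('pics/t1.png',cv2.resize(p[80:300,180:440],None,fx=3,fy=2.7))
p,d=bot.camera('wrist');cv2.imwrite('pics/w1.png',p)
E
```

```text
clock: 2.5
eef_pos: [0.3703, 0.1846, 0.2309]
tool_rot: [0.999, -0.038, -0.0, 0.0]
ft_force: [-0.3, 1.1, 0.7]
grip_width: 0.0003
clock: 3.3
eef_pos: [0.5342, 0.1063, 0.2301]
tool_rot: [0.999, -0.039, -0.0, 0.0]
ft_force: [-0.2, -0.2, -0.6]
grip_width: -0.0
box [0.002  0.1507] z 0.2301 yaw -0.0777 F [-0.2 -0.2 -0.6] t 3.3
```

View pics/t1.png

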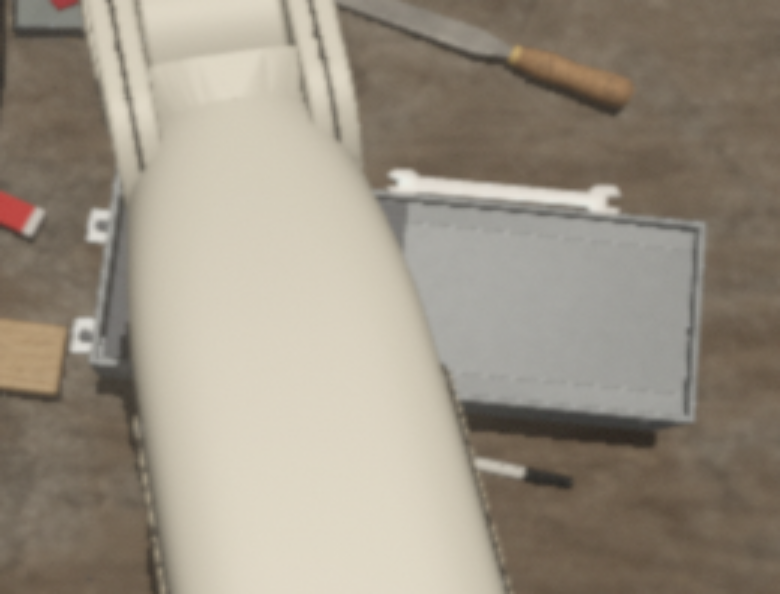

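View pics/w1.png

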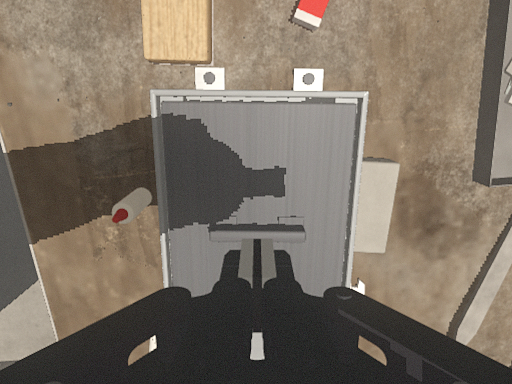

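```bash
python3 -m inch '[[0,0,0.8,0,0,0,1],[0,0,0.9,0,0,0,1],[0,0,0.9,0,0,0,1],[0,0,0.9,0,0,0,1],[0,0,0.8,0,0,0,1],[0,0,0.6,0,0,0,1],[0,0,0.36,0,0,0,1],[0,0,0,0,0,0,1]]'; python3 - <<'E'
from h import *
st()
p,d=bot.camera('wrist');cv2.imwrite('pics/w2.png',p)
E
```

```text
clock: 4.2
eef_pos: [0.5309, 0.1076, 0.0987]
tool_rot: [0.999, -0.037, -0.002, 0.0]
ft_force: [-0.0, -0.0, -0.5]
grip_width: 0.0003
box [-0.0013  0.1517] z 0.0987 yaw -0.0746 F [-0.  -0.  -0.5] t 4.2
```

View pics/w2.png

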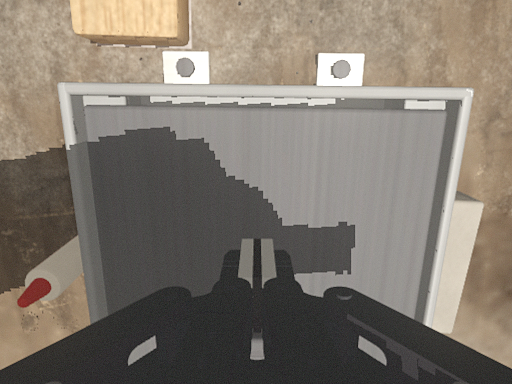

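```bash
python3 -m inch '[[0,0.4,0,0,0,0,1],[0,0.4,0,0,0,0,1],[0,0.3,0,0,0,0,1],[0,0.3,0,0,0,0,1],[0,0.4,0,0,0,0,1],[0,0.5,0,0,0,0,1],[0,0.5,0,0,0,0,1],[0,0.5,0,0,0,0,1]]'; python3 -c "from h import *;st()"; python3 -m inch '[[0,0.5,0,0,0,0,1],[0,0.5,0,0,0,0,1],[0,0.5,0,0,0,0,1],[0,0.5,0,0,0,0,1],[0,0.5,0,0,0,0,1],[0,0.5,0,0,0,0,1],[0,0.5,0,0,0,0,1],[0,0.5,0,0,0,0,1]]';python3 -c "from h import *;st()"
```

```text
clock: 5.05
eef_pos: [0.5264, 0.024, 0.0998]
tool_rot: [0.999, -0.038, -0.0, -0.0]
ft_force: [0.6, 2.5, 1.7]
grip_width: 0.0
box [0.0009 0.0679] z 0.0998 yaw -0.0757 F [0.6 2.5 1.7] t 5.05
clock: 5.85
eef_pos: [0.5187, -0.0756, 0.0997]
tool_rot: [0.999, -0.038, -0.0, -0.0]
ft_force: [1.3, 3.4, 1.3]
grip_width: -0.0003
box [ 0.0013 -0.0319] z 0.0997 yaw -0.0754 F [1.3 3.4 1.3] t 5.85
```

```bash
python3 -m inch '[[0,0.4,0,0,0,0,1],[0,0.4,0,0,0,0,1],[0,0.4,0,0,0,0,1],[0,0.4,0,0,0,0,1],[0,0.3,0,0,0,0,1],[0,0.2,0,0,0,0,1],[0,0.2,0,0,0,0,1],[0,0.1,0,0,0,0,1]]'; python3 -c "from h import *;st()"; python3 -m inch '[[0,0.1,0,0,0,0,1],[0,0.08,0,0,0,0,1],[0,0.04,0,0,0,0,1],[0,0.04,0,0,0,0,1],[0,0,0,0,0,0,1],[0,0,0,0,0,0,1],[0,0,0,0,0,0,1],[0,0,0,0,0,0,1]]';python3 -c "from h import *;st()"
```

```text
clock: 6.65
eef_pos: [0.5142, -0.1347, 0.0997]
tool_rot: [0.999, -0.038, -0.0, -0.0]
ft_force: [-0.3, 3.6, 1.4]
grip_width: -0.0001
box [ 0.0016 -0.0912] z 0.0997 yaw -0.0756 F [-0.3  3.6  1.4] t 6.65
clock: 7.45
eef_pos: [0.5139, -0.139, 0.0997]
tool_rot: [0.999, -0.037, -0.0, -0.002]
ft_force: [-0.2, 8.0, 2.1]
grip_width: 0.0003
box [ 0.0016 -0.0955] z 0.0997 yaw -0.0739 F [-0.2  8.   2.1] t 7.45
```

```bash
python3 -m inch '[[0,0.06,0,0,0,0,1],[0,0.06,0,0,0,0,1],[0,0,0,0,0,0,1],[0,0,0,0,0,0,1],[0,0,0,0,0,0,1],[0,0,0,0,0,0,1],[0,0,0,0,0,0,1],[0,0,0,0,0,0,1]]';python3 - <<'E'
from h import *
st()
p,d=bot.camera('wrist');cv2.imwrite('pics/w3.png',p)
p,d=bot.camera('top');cv2.imwrite('pics/t3.png',cv2.resize(p[120:280,190:430],None,fx=3.3,fy=3.3))
p,d=bot.camera('scene');cv2.imwrite('pics/s3.png',p)
E
```

```text
clock: 8.25
eef_pos: [0.5138, -0.1391, 0.0998]
tool_rot: [0.999, -0.036, 0.0, -0.005]
ft_force: [0.4, 15.5, 3.1]
grip_width: 0.0002
box [ 0.0016 -0.0955] z 0.0998 yaw -0.0718 F [ 0.4 15.5  3.1] t 8.25
```

View pics/w3.png

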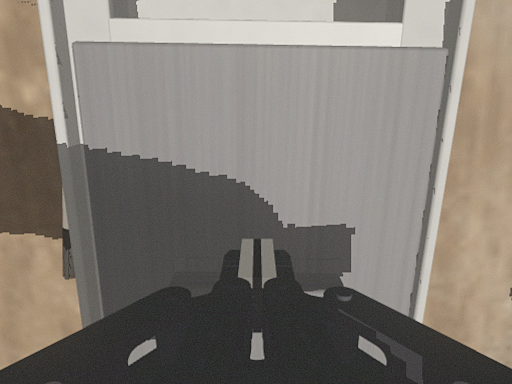

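View pics/t3.png

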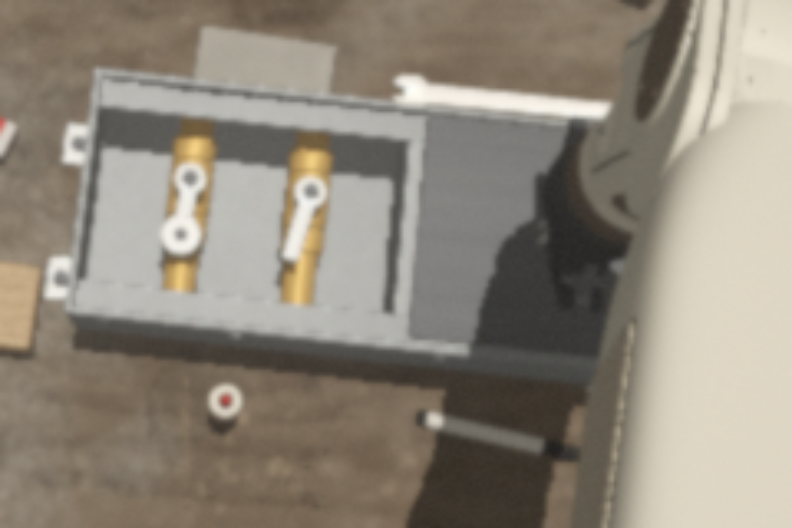

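View pics/s3.png

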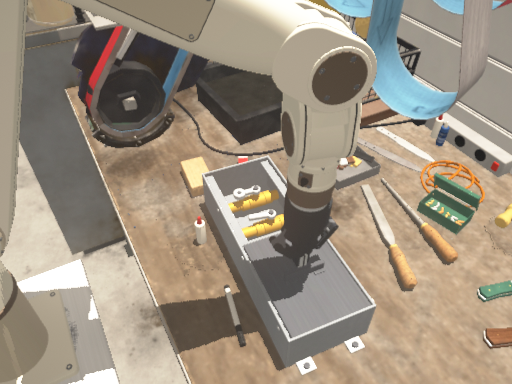

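Top view: the cover is on the right, the well is open, the disc lever is the left one (pivot (190,178), disc (180,235)) and the plain lever is the right one. The cover met its stop: 15 N with no motion. Backing off and lifting.

```bash
python3 -m inch '[[0,-0.15,0,0,0,0,1],[0,-0.3,0,0,0,0,1],[0,-0.3,-0.3,0,0,0,1],[0,-0.3,-0.6,0,0,0,1],[0,-0.4,-0.8,0,0,0,1],[0,-0.7,-0.8,0,0,0,1],[0,-1,-0.4,0,0,0,1],[0,-1,0,0,0,0,1]]';python3 - <<'E'
from h import *
st()
c=bot.get_calibration('top')
g=lambda u,v,z:box(onz(c,(190+u/3.3,120+v/3.3),z))
for n,q in dict(dp=(190,178,.072),dt=(180,235,.072),pp=(311,190,.071),pe=(290,258,.071)).items():print(n,g(*q).round(4))
E
```

```text
clock: 9.2
eef_pos: [0.5232, -0.0403, 0.1751]
tool_rot: [0.999, -0.038, 0.003, 0.001]
ft_force: [0.4, 0.7, -0.6]
grip_width: -0.0
box [0.0029 0.0036] z 0.1751 yaw -0.0767 F [ 0.4  0.7 -0.6] t 9.2
dp [0.0214 0.1522]
dt [-0.0192  0.1549]
pp [0.022  0.0678]
pe [-0.0271  0.0778]
```

```bash
python3 -m inch '[[-0.1,-0.6,0,0,0,0,1],[-0.2,-0.8,0,0,0,0,1],[-0.2,-0.8,0,0,0,0,1],[-0.2,-0.8,0,0,0,0,1],[-0.1,-0.6,0,0,0,0,1],[-0.1,-0.3,0,0,0,0,1],[0,0,0,0,0,0,1],[0,0,0,0,0,0,1]]';python3 - <<'E'
from h import *
st()
p,d=bot.camera('wrist');cv2.imwrite('pics/w4.png',p)
E
```

```text
clock: 10.0
eef_pos: [0.5065, 0.058, 0.1723]
tool_rot: [0.999, -0.038, 0.0, 0.0]
ft_force: [-0.2, 0.2, 0.3]
grip_width: -0.0003
box [-0.0217  0.1003] z 0.1723 yaw -0.0756 F [-0.2  0.2  0.3] t 10.0
```

View pics/w4.png

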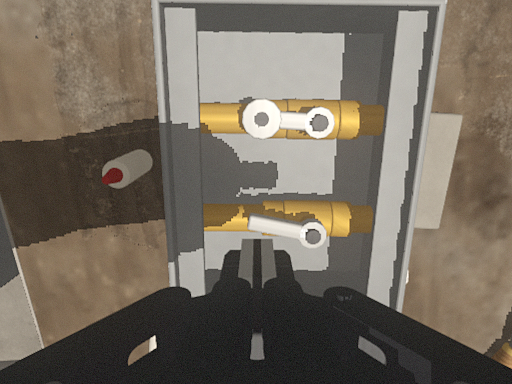

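The wrist view shows the disc at (262,119), its pivot at (319,122), and the plain lever's end at (250,222) with its pivot at (313,236).

```bash
python3 - <<'E'
from h import *
c=bot.get_calibration('wrist')
for n,q in dict(disc=(262,119,.072),piv=(319,122,.072),pend=(250,222,.071),ppiv=(313,236,.071)).items():print(n,box(onz(c,q[:2],q[2])).round(4))
print(proj(c,bot.get_obs()['eef_pos']))
E
```

```text
disc [-0.0179  0.1548]
piv [0.0214 0.153 ]
pend [-0.0263  0.0791]
ppiv [0.0216 0.068 ]
[256.04215318 256.30235019]
```

```bash
python3 -m inch '[[0,-0.35,0,0,0,0,1],[0,-0.2,0.4,0,0,0,1],[0,0,0.7,0,0,0,1],[0,0,0.7,0,0,0,1],[0,0,0.6,0,0,0,1],[0,0,0.4,0,0,0,1],[0,0,0,0,0,0,1],[0,0,0,0,0,0,1]]';python3 - <<'E'
from h import *
st()
p,d=bot.camera('wrist');cv2.imwrite('pics/w5.png',p)
E
```

```text
clock: 10.85
eef_pos: [0.5076, 0.0722, 0.1023]
tool_rot: [0.999, -0.038, -0.0, 0.0]
ft_force: [0.2, 0.2, 0.4]
grip_width: -0.0002
box [-0.0218  0.1145] z 0.1023 yaw -0.0755 F [0.2 0.2 0.4] t 10.85
```

View pics/w5.png

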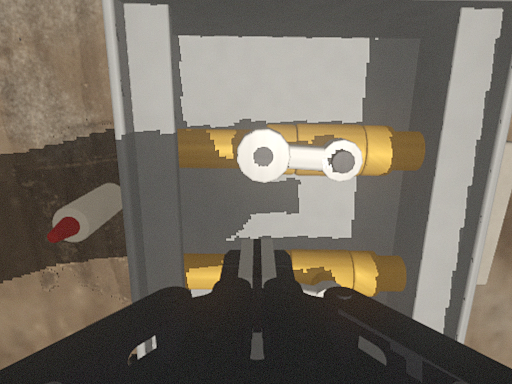

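The disc is at (263,156), and the fingers line up with it over the gap between the levers. Descending.

```bash
python3 -m inch '[[0,0,0.4,0,0,0,1],[0,0,0.4,0,0,0,1],[0,0,0.4,0,0,0,1],[0,0,0.4,0,0,0,1],[0,0,0.24,0,0,0,1],[0,0,0,0,0,0,1],[0,0,0,0,0,0,1],[0,0,0,0,0,0,1]]';python3 - <<'E'
from h import *
st()
p,d=bot.camera('wrist');cv2.imwrite('pics/w6.png',p)
E
```

```text
clock: 11.7
eef_pos: [0.5079, 0.0722, 0.0567]
tool_rot: [0.999, -0.038, 0.0, -0.0]
ft_force: [-0.4, 0.3, -0.0]
grip_width: 0.0002
box [-0.0214  0.1146] z 0.0567 yaw -0.0754 F [-0.4  0.3 -0. ] t 11.7
```

View pics/w6.png

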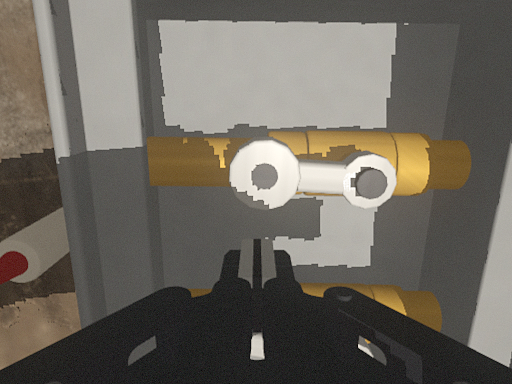

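```bash
python3 -m inch '[[0,-0.2,0,0,0,0,1],[0,-0.2,0,0,0,0,1],[0,-0.2,0,0,0,0,1],[0,-0.2,0,0,0,0,1],[0,-0.2,0,0,0,0,1],[0,-0.2,0,0,0,0,1],[0,-0.2,0,0,0,0,1],[0,-0.1,0,0,0,0,1]]';python3 - <<'E'
from h import *
st()
p,d=bot.camera('wrist');cv2.imwrite('pics/w7.png',p)
E
```

```text
clock: 12.55
eef_pos: [0.5106, 0.1099, 0.0562]
tool_rot: [0.999, -0.038, 0.0, 0.0]
ft_force: [0.2, -3.1, 0.1]
grip_width: 0.0002
box [-0.0218  0.1523] z 0.0562 yaw -0.0753 F [ 0.2 -3.1  0.1] t 12.55
```

View pics/w7.png

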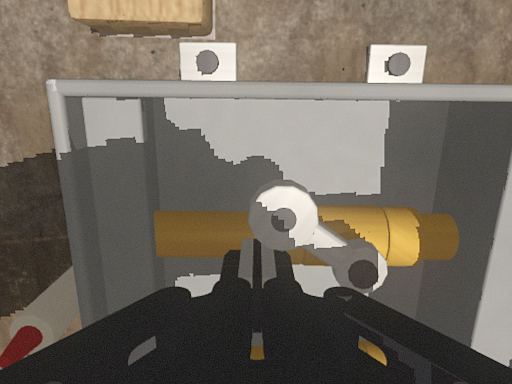

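```bash
python3 -m inch '[[0,-0.2,0,0,0,0,1],[0,-0.2,0,0,0,0,1],[0,-0.2,0,0,0,0,1],[0,-0.2,0,0,0,0,1],[0,-0.2,0,0,0,0,1],[0,0,0,0,0,0,1],[0,0,0,0,0,0,1],[0,0,0,0,0,0,1]]';python3 - <<'E'
from h import *
st()
p,d=bot.camera('wrist');cv2.imwrite('pics/w8.png',p)
E
```

```text
clock: 13.4
eef_pos: [0.5119, 0.1354, 0.0562]
tool_rot: [0.999, -0.037, -0.0, -0.001]
ft_force: [-1.7, -0.3, 0.1]
grip_width: -0.0002
box [-0.0226  0.1779] z 0.0562 yaw -0.0746 F [-1.7 -0.3  0.1] t 13.4
```

View pics/w8.png

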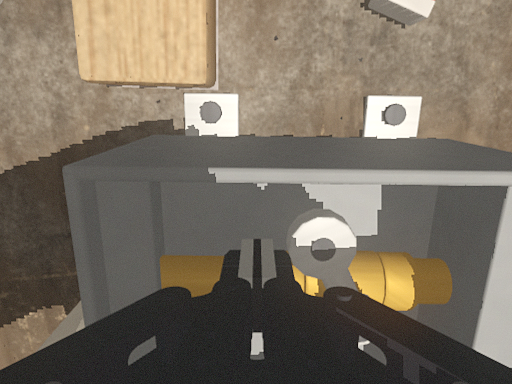

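```bash
python3 -m inch '[[0,-0.2,0,0,0,0,1],[0.05,-0.2,0,0,0,0,1],[0.15,-0.1,0,0,0,0,1],[0.15,0,0,0,0,0,1],[0.1,0,0,0,0,0,1],[0.1,0,0,0,0,0,1],[0,0,0,0,0,0,1],[0,0,0,0,0,0,1]]';python3 - <<'E'
from h import *
st()
p,d=bot.camera('wrist');cv2.imwrite('pics/w9.png',p)
E
```

```text
clock: 14.25
eef_pos: [0.5267, 0.1471, 0.0561]
tool_rot: [0.999, -0.037, -0.0, -0.001]
ft_force: [-4.1, 3.2, -1.0]
grip_width: -0.0001
box [-0.0087  0.1907] z 0.0561 yaw -0.0744 F [-4.1  3.2 -1. ] t 14.25
```

View pics/w9.png

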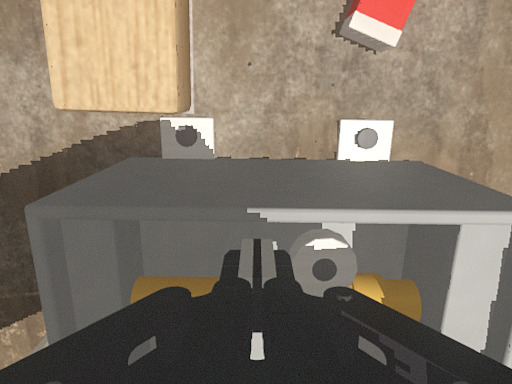

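```bash
python3 -m inch '[[0.08,0,0,0,0,0,1],[0.08,0,0,0,0,0,1],[0.06,0,0,0,0,0,1],[0,0,0,0,0,0,1],[0,0,0,0,0,0,1],[0,0,0,0,0,0,1],[0,0,0,0,0,0,1],[0,0,0,0,0,0,1]]';python3 -c "from h import *;st()"
```

```text
clock: 15.1
eef_pos: [0.5298, 0.1465, 0.056]
tool_rot: [0.999, -0.037, -0.003, -0.001]
ft_force: [-9.2, 4.1, 2.4]
grip_width: -0.0001
box [-0.0056  0.1903] z 0.056 yaw -0.0742 F [-9.2  4.1  2.4] t 15.1
```

```bash
python3 -m inch '[[0.06,0,0,0,0,0,1],[0.06,0,0,0,0,0,1],[0,0,0,0,0,0,1],[0,0,0,0,0,0,1],[0,0,0,0,0,0,1],[0,0,0,0,0,0,1],[0,0,0,0,0,0,1],[0,0,0,0,0,0,1]]';python3 - <<'E'
from h import *
st()
p,d=bot.camera('wrist');cv2.imwrite('pics/w10.png',p)
E
```

```text
clock: 15.9
eef_pos: [0.5301, 0.1465, 0.0558]
tool_rot: [0.999, -0.037, -0.005, -0.001]
ft_force: [-15.1, 4.7, 7.2]
grip_width: -0.0002
box [-0.0053  0.1904] z 0.0558 yaw -0.0735 F [-15.1   4.7   7.2] t 15.9
```

View pics/w10.png

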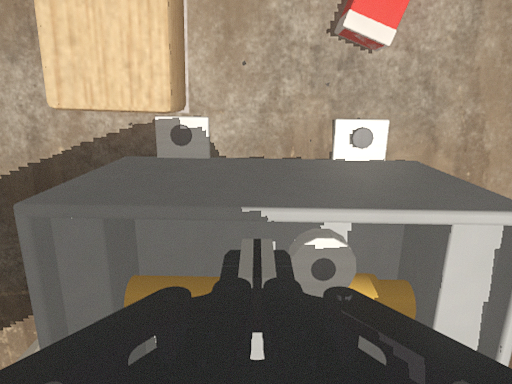

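The force rises to 15 N with no motion, so the lever is at its stop. Back off along -x, then lift and look.

```bash
python3 -m inch '[[-0.3,0,0,0,0,0,1],[-0.4,0,0,0,0,0,1],[-0.2,0,0,0,0,0,1],[0,0,-0.4,0,0,0,1],[0,0,-0.8,0,0,0,1],[0,0,-1,0,0,0,1],[0,0,-1,0,0,0,1],[0,0,-1,0,0,0,1]]'; python3 -c "from h import *;st()"; python3 -m inch '[[-0.4,0,-0.6,0,0,0,1],[-0.8,0,-0.4,0,0,0,1],[-1,0,0,0,0,0,1],[-1,0,0,0,0,0,1],[-1,0,0,0,0,0,1],[-1,0,0,0,0,0,1],[-1,0,0,0,0,0,1],[-0.8,0,0,0,0,0,1]]';python3 - <<'E'
from h import *
st()
p,d=bot.camera('top');cv2.imwrite('pics/t11.png',cv2.resize(p[120:280,190:430],None,fx=3.3,fy=3.3,interpolation=cv2.INTER_CUBIC))
p,d=bot.camera('wrist');cv2.imwrite('pics/w11.png',p)
p,d=bot.camera('scene');cv2.imwrite('pics/s11.png',p)
E
```

```text
clock: 16.75
eef_pos: [0.5139, 0.1468, 0.1634]
tool_rot: [0.999, -0.038, 0.001, -0.0]
ft_force: [0.5, 0.8, 0.2]
grip_width: -0.0003
box [-0.0215  0.1894] z 0.1634 yaw -0.076 F [0.5 0.8 0.2] t 16.75
clock: 17.55
eef_pos: [0.3366, 0.1598, 0.1864]
tool_rot: [0.999, -0.038, 0.0, 0.0]
ft_force: [-0.3, 0.1, 0.1]
grip_width: -0.0001
box [-0.1993  0.188 ] z 0.1864 yaw -0.0755 F [-0.3  0.1  0.1] t 17.55
```

View pics/t11.png

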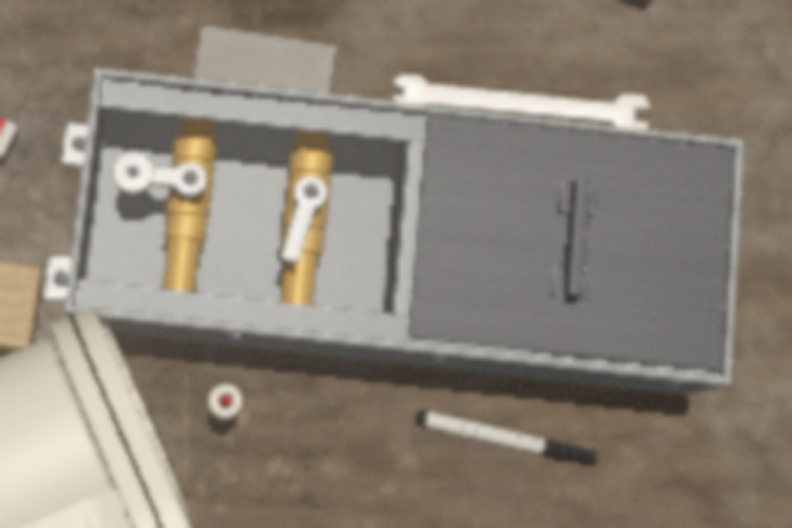

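View pics/s11.png

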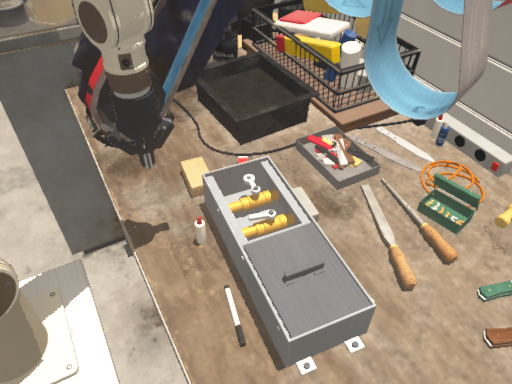

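The cover is fully right with its rib at about (571,240). The disc lever now points left, with the disc at (133,172) and the pivot at (190,178). The plain lever and the loose things look unmoved. Checking the numbers.

```bash
python3 - <<'E'
from h import *
c=bot.get_calibration('top')
g=lambda u,v,z:box(onz(c,(190+u/3.3,120+v/3.3),z))
a,b=g(133,172,.072),g(190,178,.072);d=a-b
print(a,b,'angle',np.arctan2(d[1],-d[0]))
print('rib',g(574,182,.109),g(570,298,.109),'plate left',g(418,230,.091))
print('plain',g(290,258,.071),g(311,190,.071))
E
```

```text
[0.021441  0.1919088] [0.02138465 0.15220272] angle 1.5722153990954142
rib [ 0.0383785  -0.10663786] [-0.04076852 -0.10894046] plate left [-0.00210662 -0.00625049]
plain [-0.02713751  0.07783192] [0.02199039 0.06776331]
```

```bash
python3 - <<'E'
import cv2
p=cv2.imread('pics/w11.png');cv2.imwrite('pics/w11b.png',p)
t=cv2.imread('pics/t11.png');cv2.imwrite('pics/t11b.png',cv2.resize(t[100:400,60:380],None,fx=1.9,fy=1.9))
cv2.imwrite('pics/t11c.png',cv2.resize(t[110:400,540:760],None,fx=2,fy=2))
E
```

```text
(no output)
```

View pics/t11c.png

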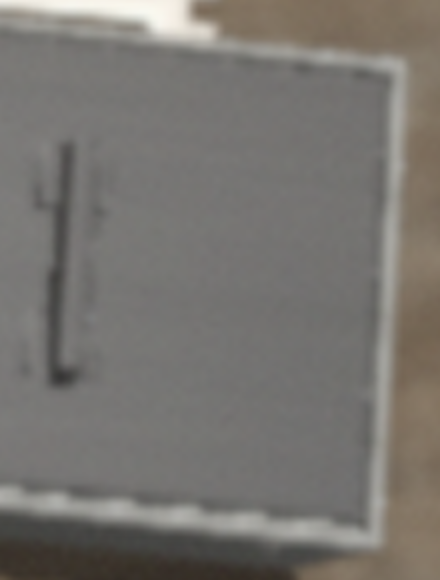

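View pics/w11b.png

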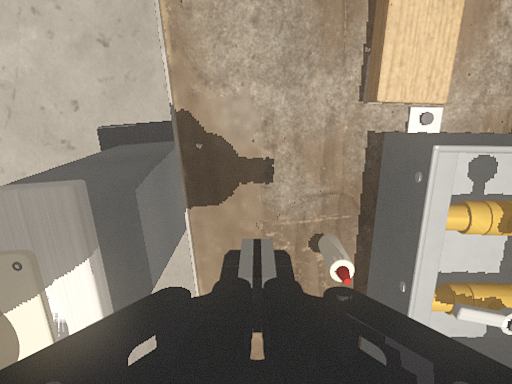

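```bash
python3 -c "from workcell import bot;print(bot.job_done())"
```

```text
the job is handed in; nothing more can be done
None
```

The air valve is shut. I pushed the cover by its rib to the right until it met the end stop, then pushed the disc lever clockwise until it met its stop. I used only the closed fingertips and handed the job in after about 18 s of robot time.

- **Cover:** it held against 15 N with no further movement. In the top view its left edge is at y −6 mm, which matches the end-stop position.
- **Disc lever:** it also held against 15 N. I measured its angle at 1.572 rad against 1.571 for fully shut.
- **Everything else:** the plain lever measured the same before and after. In the pictures, the loose things I could see looked unmoved by eye. The red magnet and the wooden block were only partly in the last top view, and I did not measure any of the loose things.
- **Robot:** at hand-in it was clear of everything and the measured wrist force was near zero. No check failed or disagreed.

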